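Changing over the front lights on the bench charger

ROBOT

A 6-joint arm with a two-finger parallel gripper is mounted at the origin on the work surface. World frame = base frame: x ahead of the robot, y to its left, z up, the work surface at z = 0. Lengths are in mm, angles in rad, forces in N, time in s.
With the tool pointing down it reaches from about 275 to 750 mm from the base axis. Payload 10.2 kg.
Tool frame: the origin (TCP) lies midway between the tips of the shut fingers; the grasp point (between the pads) lies 19 mm behind it; z points along the fingers, y is the line along which they close (so a half turn about z gives the same grasp; the last joint's range is limited). The gripper opens to 85 mm and grips with 20 to 120 N. Pads are 22 mm wide; open, the fingers measure 114 mm over their backs; the gripper's body (76 mm by 85 mm) begins 54 mm behind the grasp point. The pads swing forward as they close: fully open they stand 13 mm farther back than shut.
Start: joints at [1.089, 0.313, 1.498, -0, 1.331, -0.223], TCP at [134.371, 507.519, 231.294] pointing down, gripper open.
Joint ranges: [-2.94, 2.94], [-0.97, 2.17], [0.19, 2.56], [-1.23, 4.37], [0.02, 3.11], [-2.88, 2.88]. Speed limits (rad/s): [2.39, 2.39, 3.01, 3.14, 3.14, 3.14].

INTERFACE

Orientations are given as a unit quaternion [w, x, y, z].
In Python, from rig import ctrl, capture, camera_info gives the robot as it stands.
- The arm moves only by the tool apply_moves, never from a script. Its argument "targets" is a list of rows, each a list of 3 entries, a list of its own where there are three numbers: the finger opening in mm, from 0 to 85.4, then the shift along the world's x, y, z in mm, then the turn, a rotation vector about the world's x, y, z in degrees. In form: [[grip, [dx, dy, dz], [rx, ry, rz]], ...]. A call has 1 to 20 rows; each row is the pose to reach, as a shift and turn from the pose commanded when the call began; what a row does not reach only later rows make up. A row lasts 1/10 s, in which the tool goes at most 50 mm and 8.59 degrees, less where a joint would pass 70% of its speed; a pose out of reach is approached as far as the arm can. A call with a gripper value outside its range is refused whole. The fingers move at their own pace and stop on an object; "squeeze" is the grip in N (left out, the last holds). Time passes only in rows, so rows that repeat a pose let the fingers close. It gives the time, the measured TCP pose, the force, the opening and the grip force at its end, in the units of the state.
- ctrl.sense(): the state, without advancing time (a new reading comes with each control period).
- capture(name): name is "scene" or "side" or "wrist"; returns (picture, depth): 384x512x3 uint8, blue, green, red; 384x512 float32, mm along the optical axis (not along the pixel's ray), 0 where there is no reading.
- camera_info(name): a dict with "vfov" (degrees; the focal length in pixels is half the picture's height over the tangent of half this angle, whatever the lens; pixels are square), "cx", "cy" (the principal point, pixels), "extrinsics" (4x4, takes a point from camera to world coordinates). Camera axes: x right, y down, z forward; pixel columns grow to the right and rows downward; lengths in mm; the calibration is good to about 2 mm. A picture is of the moment at which its call begins: read the wrist's pose just before it. camera_info takes no time and is no camera call; for the wrist camera it gives the pose at the moment of the call.
- ctrl.finish_job(): hands the job in; it is judged then, once.
The state is a dict: "time_s": time; "joints": joint angles; "dq": joint speeds; "tau": joint torques, N m; "eef_pos": TCP position; "ee_rot": TCP orientation; "force": force on the tool from outside, world axes, zero at the start; "wrist_torque": the same for the moment, N m; "grip_width": opening from 0.0 (shut) to 1.0 (fully open); "grip_force": force on a finger pad.
Only numpy, scipy, OpenCV 4.12 (cv2) and the standard library are available. Lean on these libraries where they do the work, as an engineer would, in place of code of your own. Each camera call takes 0.05 s, during which the arm holds its last target. There are 200 camera calls.

TASK

Change over the front lights on the charging station: raise the lever on its head fully first, then move every charged light from the deck onto the cork mat and lay every flat light from the bench on the deck, lens towards the front and tail on the brass strip, side by side and square; last of all push the lever fully down again. The lights are delicate: hold them (and the lever) lightly, set them down flat without dropping them, and leave the wrench, the grip and the pump head where they are.

Things in the scene. Friction and masses are not known exactly. Their poses are not given: they have to be found in the camera images.
- station: charging station, fixed: black base 130 (x) by 320 (y) mm, flat top (the deck) 24 above the bench. Origin: centre of its underside, on the bench. Front = -x, back = +x. The free deck runs from y -160 to +100; 3 lights fit side by side along x, at y -110, -34, +42. The contact head, a grey block 60 high, stands at y 105 to 155, x 1 to 63.
- strip (a point): middle of the flush brass contact strip along the back of the deck: station frame x 47.5, y -34, z 24. The strip is 35 wide (station x 30 to 65) and 232 long (y -150 to +82).
- lever (a joint): lift lever on the station's head, rad: 0 = fully down (level, pointing to the station's front), 1.2 = fully up. Starts down or nearly so, stays where it is left, moves with 2 to 3 N at its bar. Raised means above 0.95, down below 0.12. Fingers pressing it with over 40 N each would bend it.
- lever_hinge (a point): the lever's pivot, station frame x 30, y 130, z 75, axis along the station's y. Two lugs beside it reach z 88 (x 17 to 43).
- lever_bar (a point): middle of the lever's round black cross bar, 16 dia, 32 long, lying along the station's y, 85 from the pivot: station frame x -55, y 130, z 75 when down. Fingers can pinch its two ends from above; it turns between them as the lever swings. The lever's arm (10 wide) joins it on the pivot side.
- mat: cork mat, fixed, 160 (x) by 220 (y) mm, 4 thick, lying on the bench. Origin: centre of its underside.
- charged_1: front light that starts on the deck (so it is charged), or absent (None). All lights are alike: blue plastic, 104 long (x), 36 wide, 34 high, 120 g. Origin: centre of the flat underside, z up. -x end: round clear lens, x -34 to -52. Housing: box x -34 to +40, to be gripped across its width. +x end: the tail, a step 22 wide, 16 high, x 38 to 52.
- charged_2: front light like charged_1 that starts on the deck (so it is charged), or absent. Every light cracks if the fingers press it with more than 40 N each, or if it is let go with its underside more than 50 mm above the bench.
- flat_1: front light, alike to charged_1 in shape and frame, but starts on the bare bench between robot and station, so it is flat (uncharged); its lens may point either way. Some are absent (None).
- flat_2: front light, alike to charged_1 in shape and frame, but starts on the bare bench between robot and station, so it is flat (uncharged); its lens may point either way. Some are absent (None).
- flat_3: front light, alike to charged_1 in shape and frame, but starts on the bare bench between robot and station, so it is flat (uncharged); its lens may point either way. Some are absent (None).
- charged_1_tail (a point): charging stud under the tail of charged_1: light frame x 42, y 0, z 0 mm.
- charged_2_tail (a point): charging stud under the tail of charged_2: light frame x 42, y 0, z 0 mm.
- flat_1_tail (a point): charging stud under the tail of flat_1: light frame x 42, y 0, z 0 mm.
- flat_2_tail (a point): charging stud under the tail of flat_2: light frame x 42, y 0, z 0 mm.
- flat_3_tail (a point): charging stud under the tail of flat_3: light frame x 42, y 0, z 0 mm.
- wrench: bystander: chrome steel torque wrench, 390 mm long, lying across the far part of the bench.
- grip: bystander: white silicone handlebar grip, 130 mm long, lying at the left of the bench.
- pump_head: bystander: aluminium pump head, 100 mm long, lying at the right of the bench.
Not all that is in view belongs to the job. What is shaped like the charged_2 but red is not meant.

How it is judged (in metres and radians):
On the way, in this order (a step that is already met when the one before it is completed fails the run):
1. the lever is raised (above 0.95 rad) (value of joint lever above 0.95 rad), for 0.2 s.
2. with the lever up, all charged lights lie on the mat and all flat lights on the deck, tails on the strip, released (value of joint lever above 0.95 rad and x of flat_1_tail in the frame of station between 0.027 and 0.068 m and y of flat_1_tail in the frame of station between -0.15 and 0.088 m and x of flat_1 in the frame of station between -0.03 and 0.04 m and z of flat_1 in the frame of station between 0.016 and 0.034 m and angle between the x axis of each of flat_1, flat_2, flat_3 and the x axis of station, either way round below 0.26 rad and angle between each of flat_1, flat_2, flat_3, charged_1, charged_2's own z axis and vertical below 0.12 rad and x of flat_2_tail in the frame of station between 0.027 and 0.068 m and y of flat_2_tail in the frame of station between -0.15 and 0.088 m and x of flat_2 in the frame of station between -0.03 and 0.04 m and z of flat_2 in the frame of station between 0.016 and 0.034 m and x of flat_3_tail in the frame of station between 0.027 and 0.068 m and y of flat_3_tail in the frame of station between -0.15 and 0.088 m and x of flat_3 in the frame of station between -0.03 and 0.04 m and z of flat_3 in the frame of station between 0.016 and 0.034 m and x of charged_1 in the frame of mat between -0.075 and 0.075 m and y of charged_1 in the frame of mat between -0.1 and 0.1 m and height (world z) of each of charged_1, charged_2 below 0.015 m and x of charged_2 in the frame of mat between -0.075 and 0.075 m and y of charged_2 in the frame of mat between -0.1 and 0.1 m and contact force between the fingers and charged_1 below 0.5 N and contact force between the fingers and charged_2 below 0.5 N and contact force between the fingers and flat_1 below 0.5 N and contact force between the fingers and flat_2 below 0.5 N and contact force between the fingers and flat_3 below 0.5 N), for 0.3 s.
3. the lever is pushed down (below 0.12 rad) (value of joint lever below 0.12 rad), for 0.2 s.
At the end, for the whole second after the job is handed in: Lever below 0.12 rad. Flat lights rest flat on the deck, stud over the brass strip to within 3 mm, lens to the front, within 0.26 rad of square, under 0.12 rad of tilt. Charged lights rest flat on the mat, centres within x 75, y 100 mm of its centre. All released, at rest (value of joint lever below 0.12 rad and x of flat_1_tail in the frame of station between 0.027 and 0.068 m and y of flat_1_tail in the frame of station between -0.15 and 0.088 m and x of flat_1 in the frame of station between -0.03 and 0.04 m and z of flat_1 in the frame of station between 0.016 and 0.034 m and angle between the x axis of each of flat_1, flat_2, flat_3 and the x axis of station, either way round below 0.26 rad and angle between each of flat_1, flat_2, flat_3, charged_1, charged_2's own z axis and vertical below 0.12 rad and x of flat_2_tail in the frame of station between 0.027 and 0.068 m and y of flat_2_tail in the frame of station between -0.15 and 0.088 m and x of flat_2 in the frame of station between -0.03 and 0.04 m and z of flat_2 in the frame of station between 0.016 and 0.034 m and x of flat_3_tail in the frame of station between 0.027 and 0.068 m and y of flat_3_tail in the frame of station between -0.15 and 0.088 m and x of flat_3 in the frame of station between -0.03 and 0.04 m and z of flat_3 in the frame of station between 0.016 and 0.034 m and x of charged_1 in the frame of mat between -0.075 and 0.075 m and y of charged_1 in the frame of mat between -0.1 and 0.1 m and height (world z) of each of charged_1, charged_2 below 0.015 m and x of charged_2 in the frame of mat between -0.075 and 0.075 m and y of charged_2 in the frame of mat between -0.1 and 0.1 m and contact force between the fingers and charged_1 below 0.5 N and contact force between the fingers and charged_2 below 0.5 N and contact force between the fingers and flat_1 below 0.5 N and contact force between the fingers and flat_2 below 0.5 N and contact force between the fingers and flat_3 below 0.5 N and linear speed of each of charged_1, charged_2, flat_1, flat_2, flat_3 below 0.03 m/s); the robot touches nothing.
It fails at once if a light is pressed by the fingers with more than 40 N a finger (contact force between the fingers and charged_1 above 80 N or contact force between the fingers and charged_2 above 80 N or contact force between the fingers and flat_1 above 80 N or contact force between the fingers and flat_2 above 80 N or contact force between the fingers and flat_3 above 80 N).
It fails at once if the lever is pressed by the fingers with more than 40 N a finger (contact force between the fingers and lever above 80 N).
It fails at once if a light is let fall: touched by nothing with its underside over 50 mm above the bench ((height (world z) of charged_1 above 0.05 m and contact force between charged_1 and anything else below 0.01 N) or (height (world z) of charged_2 above 0.05 m and contact force between charged_2 and anything else below 0.01 N) or (height (world z) of flat_1 above 0.05 m and contact force between flat_1 and anything else below 0.01 N) or (height (world z) of flat_2 above 0.05 m and contact force between flat_2 and anything else below 0.01 N) or (height (world z) of flat_3 above 0.05 m and contact force between flat_3 and anything else below 0.01 N)).
It fails at once if the wrench, grip or pump head is moved more than 30 mm (distance of any of wrench, grip, pump_head from where it was at the start of the episode above 0.03 m).
Of flat_1, flat_2, flat_3 only 2 to 3 are there at a start; the rules pass over those that are not, and their reading is None.
Of charged_1, charged_2 only 1 to 2 are there at a start; the rules pass over those that are not, and their reading is None.
At some moment in a run one of charged_1, charged_2, flat_1, flat_2, flat_3 may be knocked a few centimetres aside while the robot is not near it.
It also fails if it takes over 210 s, if anything falls off the work surface, if the arm or the gripper's body presses on something with over 40 N, if the wrist force passes 120 N, or if a joint passes its speed limit or range.

## Working session

There is one attempt and no reset: what is moved stays moved. The work goes in short steps, Python scripts to look and compute and a tool call to move; the robot and the scene stay as the last step left them, time stands still between calls to the robot, and variables do not carry over. Pictures are saved under pics/ and viewed, at most 14 in all, crops included, and the job is handed in when it is done.

Besides the shell and the picture viewer there is one more tool, called after "Request:" by a JSON object that holds its "api" and its "payload", one argument or row to a line. apply_moves: Moves the arm, as the interface text tells. Its arguments: {"type":"object","properties":{"targets":{"type":"array","items":{"type":"array"}},"squeeze":{"type":"number"}},"required":["targets"]}

```bash
mkdir -p pics; cat > h.py <<'E'
import numpy as np, cv2
from rig import ctrl, capture, camera_info
def cloud(name):
    ci=camera_info(name); im,d=capture(name)
    f=im.shape[0]/2/np.tan(np.radians(ci["vfov"])/2)
    v,u=np.mgrid[:384,:512]
    P=np.stack([(u-ci["cx"])*d/f,(v-ci["cy"])*d/f,d,np.ones_like(d)],-1)@np.array(ci["extrinsics"]).T
    P=P[...,:3]; P[d<=0]=np.nan
    return im,P
def topdown(im,P,x0,x1,y0,y1,s=1.0):
    # image: row from top = x1 down, col = y1 left
    pass
E
python3 - <<'E'
from h import *
print(ctrl.sense())
a,P=cloud("scene"); b,Q=cloud("side")
np.savez("c.npz",a=a,P=P,b=b,Q=Q)
cv2.imwrite("pics/a.png",np.vstack([a])) ; cv2.imwrite("pics/b.png",b)
for n in("scene","side"): print(camera_info(n))
E
```

```text
{'time_s': 0.0, 'joints': array([ 1.08862569e+00,  3.13450726e-01,  1.49843826e+00, -2.12136317e-05,
        1.33098948e+00, -2.23392773e-01]), 'dq': array([ 0.00062735,  0.00080717,  0.00035578, -0.00114586,  0.00149915,
       -0.00099087]), 'tau': array([ 7.12545698e-04, -4.12268579e+01, -2.59742385e+01, -1.27720778e-04,
        4.14270413e-03, -1.78933544e-05]), 'eef_pos': array([134.23873496, 507.28323899, 230.73425752]), 'ee_rot': array([-2.12463645e-04,  1.29025677e-01,  9.91641044e-01, -6.06874100e-04]), 'force': array([0.53751274, 0.11236599, 0.78990225]), 'wrist_torque': array([0.00262853, 0.02297563, 0.0081939 ]), 'grip_force': 0.0, 'grip_width': 1.0038451365678587}
{'vfov': 44.348705875295636, 'cx': 262.4659362723834, 'cy': 191.0735927281463, 'extrinsics': array([[ 5.13218900e-01,  7.42432713e-01, -4.30581035e-01,
         1.21950048e+03],
       [ 8.58251444e-01, -4.45877647e-01,  2.54160546e-01,
        -3.65201423e+02],
       [-3.28935525e-03, -4.99986791e-01, -8.66026783e-01,
         1.26556705e+03],
       [ 0.00000000e+00,  0.00000000e+00,  0.00000000e+00,
         1.00000000e+00]])}
{'vfov': 48.659202219102816, 'cx': 246.7636831671219, 'cy': 192.8928904136452, 'extrinsics': array([[ 9.07041671e-01,  3.00477340e-01, -2.94938596e-01,
         9.97210975e+02],
       [ 4.20967994e-01, -6.60233548e-01,  6.21994864e-01,
        -8.42906078e+02],
       [-7.83299372e-03, -6.88334970e-01, -7.25350683e-01,
         1.04966259e+03],
       [ 0.00000000e+00,  0.00000000e+00,  0.00000000e+00,
         1.00000000e+00]])}
```

View pics/a.png

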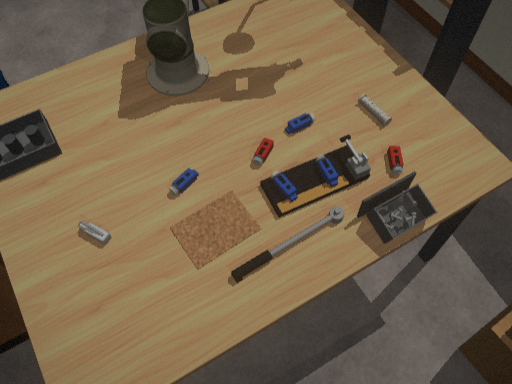

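View pics/b.png

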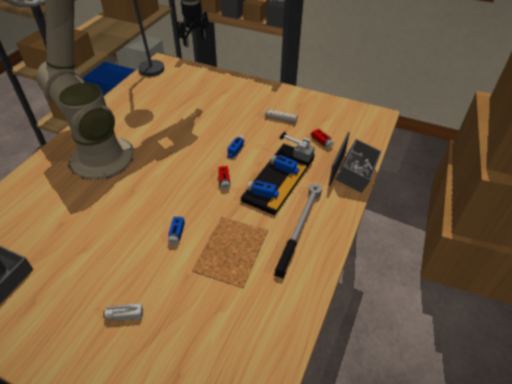

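Scene: blue lights on the deck at px (285,186) and (327,170) are the charged ones. Blue lights on the bench at (184,181) and (299,123) are the flat ones. The red lights at (262,152) and (396,158) are decoys, since the task rules out red. The station is at (315,180) with its lever at (347,140), and the mat at (215,228). I'll measure these from the clouds.

```bash
cat >> h.py <<'E'
def masks(im,P):
    h=cv2.cvtColor(im,cv2.COLOR_BGR2HSV); H,S,V=[h[...,i].astype(int) for i in range(3)]
    z=P[...,2]
    blue=(H>100)&(H<130)&(S>110)&(V>40)&(z>5)&(z<90)
    return H,S,V,z,blue
def blobs(m,P,amin=25):
    n,l,st,_=cv2.connectedComponentsWithStats(m.astype(np.uint8))
    for i in range(1,n):
        if st[i,4]>=amin:
            k=l==i; p=P[k]; p=p[np.isfinite(p).all(1)]
            if len(p)<amin//2: continue
            r=cv2.minAreaRect(p[:,:2].astype(np.float32))
            yield k,p,r
E
python3 - <<'E'
from h import *
c=np.load("c.npz")
for im,P in((c['a'],c['P']),(c['b'],c['Q'])):
    H,S,V,z,blue=masks(im,P)
    for k,p,r in blobs(blue,P):
        v,u=np.nonzero(k)
        print("blue",u.mean().round(),v.mean().round(),"n",len(p),p.mean(0).round(1),"rect",np.round(r[0],1),np.round(r[1],1),round(r[2],1),"zp",np.percentile(p[:,2],[5,50,95]).round(1))
    X,Y=P[...,0],P[...,1]
    deck=(z>19)&(z<29)&(V<90)
    for k,p,r in blobs(deck,P,200): print("dark24",len(p),np.round(r[0],1),np.round(r[1],1),round(r[2],1))
    brass=(z>19)&(z<29)&(H>12)&(H<30)&(S>120)&(V>90)
    for k,p,r in blobs(brass,P,40): print("brass",len(p),p.mean(0).round(1),np.round(r[0],1),np.round(r[1],1),round(r[2],1))
    cork=(z>-8)&(z<13)&(cv2.GaussianBlur(S.astype(np.float32),(5,5),0)>120)&(X>250)
    head=(z>50)&(z<130)&(X>350)&(abs(Y)<400)
    for k,p,r in blobs(head,P,20): 
        v,u=np.nonzero(k);print("high",u.mean().round(),v.mean().round(),len(p),p.mean(0).round(1),np.round(r[0],1),np.round(r[1],1),round(r[2],1))
    print("corkpx",im[228,215],im[260,120])
# rectified topdown of scene at z=0 plane, 1px=1.2mm
ci=camera_info("scene");T=np.linalg.inv(ci["extrinsics"]);f=192/np.tan(np.radians(ci["vfov"])/2)
def proj(p):
    q=T[:3,:3]@p+T[:3,3]; return [q[0]/q[2]*f+ci["cx"],q[1]/q[2]*f+ci["cy"]]
w=[(250,450),(250,-350),(850,450),(850,-350)]
src=np.float32([proj(np.array([x,y,0.])) for x,y in w])
dst=np.float32([[0,600],[800,600],[0,0],[800,0]])
im=cv2.warpPerspective(c['a'],cv2.getPerspectiveTransform(src,dst),(800,600),flags=cv2.INTER_CUBIC)
cv2.imwrite("pics/top.png",im)
E
```

```text
blue 299.0 122.0 n 135 [440.  235.8  32. ] rect [438.4 239. ] [71.1 33.6] 88.2 zp [27.1 31.9 36.9]
blue 329.0 172.0 n 229 [662.1 200.   52.3] rect [650.9 208.8] [ 49.3 102.5] 82.9 zp [35.9 55.2 59.7]
blue 185.0 178.0 n 178 [ 442.4 -181.8   31.3] rect [ 439.4 -180.4] [37.3 82.5] 17.4 zp [16.3 32.4 36.5]
blue 286.0 186.0 n 232 [638.5  60.7  52.3] rect [627.4  66.6] [101.9  50.2] 5.8 zp [35.3 55.6 59.8]
dark24 552 [655.4 275.5] [ 87.9 133.7] 87.8
dark24 779 [625.3 138. ] [119.2  95.9] 84.4
dark24 346 [633.4  25. ] [ 44.2 130.3] 86.9
dark24 226 [853.4 310.7] [106.2  44.8] 87.7
brass 607 [688.2 118.3  23.4] [687.1 127.2] [233.6  39.3] 84.8
high 356.0 158.0 458 [673.6 289.1  71.1] [656.5 294. ] [ 52.7 127.9] 83.2
high 327.0 168.0 280 [648.5 200.6  55.9] [645.5 201.1] [36.7 92.5] 82.7
high 284.0 183.0 289 [627.6  57.8  56.1] [623.9  58.5] [91.6 36.3] 5.5
high 387.0 191.0 490 [816.5 293.4  83. ] [815.  297.5] [ 10.7 192.4] 0.0
high 402.0 210.0 660 [883.7 298.2  69.1] [889.2 298.3] [105.5 165.5] 0.2
high 400.0 210.0 20 [877.4 297.8  53.8] [879.2 295.8] [12.6 18.7] 30.9
corkpx [ 67  98 130] [ 
[... 305 characters left out ...]
5]
blue 177.0 226.0 n 195 [ 446.3 -187.7   33.2] rect [ 444.1 -187.4] [32.2 69.9] 18.6 zp [24.4 34.2 37.7]
dark24 265 [655.6 280.4] [ 75.7 126.9] 84.9
dark24 442 [632.9 147. ] [ 99.9 106.9] 81.7
dark24 312 [633.6  31.6] [ 56.9 125.6] 84.3
brass 428 [689.  112.1  24.6] [687.  126.7] [234.   37.3] 85.4
high 300.0 144.0 320 [670.7 287.9  72.6] [654.3 290.3] [ 53.6 126.5] 88.9
high 339.0 153.0 205 [814.6 285.5  85.8] [813.2 297.8] [192.8   8.9] 89.8
high 359.0 161.0 630 [883.  295.7  67.5] [887.  299.8] [107.2 170.9] 0.2
high 284.0 161.0 191 [646.4 200.2  57.6] [642.4 201.4] [38.9 91.7] 88.2
high 262.0 186.0 230 [624.9  57.4  57.4] [621.1  58.8] [91.5 43.5] 7.5
corkpx [ 63 109 155] [ 86 143 177]
```

View pics/top.png

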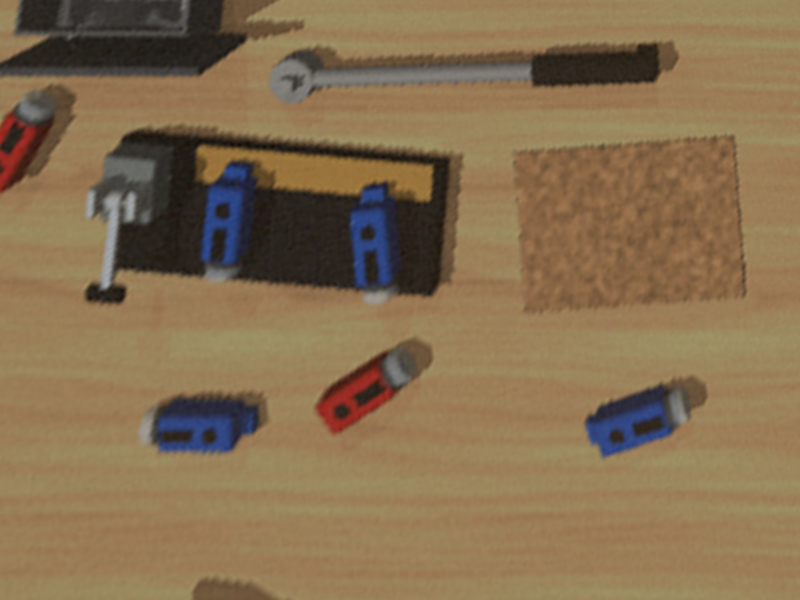

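Now I have estimates. The station origin is about (643,165) at yaw −5°, and the lever bar about (599,299,75). The mat centre is (626,−180) at yaw +4°. I'll move above the lever and refine with the wrist camera.

Request:
{"api": "apply_moves", "payload": {
  "targets": [
    [85,[465,-208,20],[0,0,9.8]],
    [85,[465,-208,20],[0,0,9.8]],
    [85,[465,-208,20],[0,0,9.8]],
    [85,[465,-208,20],[0,0,9.8]],
    [85,[465,-208,20],[0,0,9.8]],
    [85,[465,-208,20],[0,0,9.8]],
    [85,[465,-208,20],[0,0,9.8]],
    [85,[465,-208,20],[0,0,9.8]],
    [85,[465,-208,20],[0,0,9.8]],
    [85,[465,-208,20],[0,0,9.8]],
    [85,[465,-208,20],[0,0,9.8]],
    [85,[465,-208,20],[0,0,9.8]],
    [85,[465,-208,20],[0,0,9.8]],
    [85,[465,-208,20],[0,0,9.8]],
    [85,[465,-208,20],[0,0,9.8]],
    [85,[465,-208,20],[0,0,9.8]]
  ],
  "squeeze": 20
}}

```text
time_s: 1.7
eef_pos: [598.7, 300.1, 251.7]
ee_rot: [0.0, 0.043, 0.999, 0.0]
force: [-1.2, -0.4, -0.3]
grip_width: 0.995
grip_force: 0.0
```

```bash
cat >> h.py <<'E'
def ortho(im,P,x0,x1,y0,y1,s):
    """orthographic map from cloud: col=(y1-y)/s,row=(x1-x)/s; highest point wins"""
    H,W=int((x1-x0)/s),int((y1-y0)/s); o=np.zeros((H,W,3),np.uint8)
    p=P.reshape(-1,3); c=im.reshape(-1,3); k=np.isfinite(p).all(1); p,c=p[k],c[k]
    i=np.argsort(p[:,2]); p,c=p[i],c[i]
    r=((x1-p[:,0])/s).astype(int); q=((y1-p[:,1])/s).astype(int)
    m=(r>=0)&(r<H)&(q>=0)&(q<W); o[r[m],q[m]]=c[m]; return o
def psi():
    w,x,y,z=ctrl.sense()["ee_rot"]; return np.degrees(np.arctan2(1-2*(x*x+z*z),2*(x*y-w*z)))
E
python3 - <<'E'
from h import *
s=ctrl.sense();print(s["eef_pos"],psi(),s["force"])
a,P=cloud("wrist");np.savez("w.npz",a=a,P=P);cv2.imwrite("pics/w1.png",a)
ci=camera_info("wrist");print(np.round(ci["extrinsics"],3),ci["vfov"])
H,S,V,z,blue=masks(a,P)
for k,p,r in blobs(blue,P,200): print("blue",len(p),p.mean(0).round(1),np.round(r[0],1),np.round(r[1],1),round(r[2],1))
for k,p,r in blobs((z>60)&(z<120),P,200):
    v,u=np.nonzero(k);print("high",u.mean(),v.mean(),len(p),p.mean(0).round(1),np.round(r[0],1),np.round(r[1],1),round(r[2],1))
E
```

```text
[598.72298261 300.14659957 251.68947432] 85.03227182299962 [-1.18189962 -0.39802453 -0.32348751]
[[ 8.60000e-02  9.55000e-01  2.83000e-01  5.26174e+02]
 [ 9.96000e-01 -8.30000e-02 -2.50000e-02  3.07045e+02]
 [ 0.00000e+00  2.84000e-01 -9.59000e-01  3.95754e+02]
 [ 0.00000e+00  0.00000e+00  0.00000e+00  1.00000e+00]] 65.60466732562212
blue 2346 [437.5 238.6  32.2] [435.1 236.1] [85.4 34.7] 89.7
blue 1567 [630.3  66.2  56.8] [638.6  50.9] [90.9 61.8] 4.9
blue 1538 [650.4 207.7  55.6] [659.1 203.3] [35.9 92.9] 83.2
high 256.3394059405941 219.92792079207922 2525 [657.7 295.1  76.8] [652.3 295.5] [ 49.  124.9] 84.5
high 54.78846153846154 195.04807692307693 208 [610.8  60.6  60.8] [611.1  60.5] [30.5 17.6] 16.1
high 180.0829268292683 202.40975609756097 205 [632.7 206.3  60.7] [633.1 206.4] [17.4 31.5] 73.1
high 288.42409867172677 326.68453510436433 2108 [807.9 322.9  76.1] [821.2 300.2] [189.8  34.2] 89.0
```

View pics/w1.png

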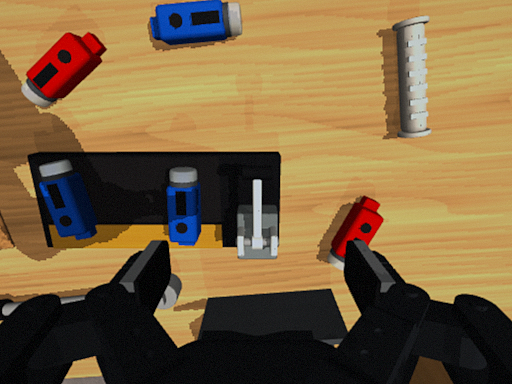

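The wrist view shows the lever arm at (258,205) with its black bar near (258,178), the charged lights at (67,200) and (184,205), and flat A at (195,20). Next I fit the station and the lever bar precisely.

```bash
python3 - <<'E'
from h import *
c=np.load("w.npz");a,P=c['a'],c['P'];H,S,V,z,blue=masks(a,P);X,Y=P[...,0],P[...,1]
bar=(z>66)&(z<100)&(abs(X-600)<22)&(abs(Y-299)<40)
p=P[bar];r=cv2.minAreaRect(p[:,:2].astype(np.float32));print("bar",len(p),p.mean(0),r,np.percentile(p[:,2],[50,95,99]))
for x in range(585,680,8):
    q=P[(z>40)&(z<110)&(abs(X-x)<4)&(abs(Y-299)<45)]
    if len(q):print(x,len(q),q[:,1].min().round(1),q[:,1].max().round(1),np.percentile(q[:,2],[50,98]).round(1))
br=(z>20)&(z<28)&(H>12)&(H<30)&(S>120)&(V>70)&(X>650)
p=P[br];r=cv2.minAreaRect(p[:,:2].astype(np.float32));print("brass",r)
# station outline at z~24
d=(z>18)&(z<28)&(X>540)&(X<740)&(Y>-10)&(Y<340)
p=P[d];r=cv2.minAreaRect(p[:,:2].astype(np.float32));print("deck",r)
E
```

```text
bar 570 [600.67557003 300.11155225  88.52685593] ((606.102294921875, 299.680419921875), (30.959945678710938, 31.958955764770508), 84.0777587890625) [88.85629118 91.57367257 92.1715407 ]
585 1 288.0 288.0 [86.7 86.7]
593 233 285.4 316.5 [88.9 91.7]
601 195 284.6 315.9 [90.4 92.2]
609 73 294.3 314.3 [86.5 88.2]
617 61 293.7 303.0 [86.3 87.4]
625 59 292.8 302.3 [85.4 86.8]
633 61 292.1 301.6 [84.6 86. ]
641 58 291.4 301.0 [83.9 85.5]
649 138 271.4 300.3 [58.3 84.7]
657 350 270.1 320.1 [60.7 83.4]
665 302 269.2 318.5 [61.9 87.4]
673 367 268.7 318.0 [77.6 90. ]
brass ((734.6460571289062, 182.14865112304688), (541.188720703125, 142.09902954101562), 85.95704650878906)
deck ((641.489990234375, 166.00621032714844), (320.0060119628906, 130.3487548828125), 85.12773132324219)
```

Request:
{"api": "apply_moves", "payload": {
  "targets": [
    [60,[-1,0,-30],[0,0,0]],
    [60,[-1,0,-60],[0,0,0]],
    [60,[-1,0,-90],[0,0,0]],
    [60,[-1,0,-120],[0,0,0]],
    [60,[-1,0,-145],[0,0,0]],
    [60,[-1,0,-165],[0,0,0]],
    [60,[-1,0,-178],[0,0,0]],
    [60,[-1,0,-184],[0,0,0]],
    [60,[-1,0,-184],[0,0,0]],
    [40,[-1,0,-184],[0,0,0]],
    [36,[-1,0,-184],[0,0,0]],
    [33,[-1,0,-184],[0,0,0]],
    [30,[-1,0,-184],[0,0,0]],
    [28,[-1,0,-184],[0,0,0]],
    [28,[-1,0,-184],[0,0,0]],
    [28,[-1,0,-184],[0,0,0]]
  ],
  "squeeze": 20
}}

```text
time_s: 3.35
eef_pos: [598.6, 299.9, 67.7]
ee_rot: [0.001, 0.044, 0.999, 0.0]
force: [1.6, 4.1, 1.7]
grip_width: 0.369
grip_force: 22.8
```

Request:
{"api": "apply_moves", "payload": {
  "targets": [
    [28,[0,0,4],[0,0,0]],
    [28,[1.3,0,8.4],[0,0,0]],
    [28,[2.2,0,12.5],[0,0,0]],
    [28,[3.4,-0.3,16.6],[0,0,0]],
    [28,[6.3,-0.5,24.6],[0,0,0]],
    [28,[10,-0.9,32.3],[0,0,0]],
    [28,[14.4,-1.2,39.5],[0,0,0]],
    [28,[19.5,-1.7,46.3],[0,0,0]],
    [28,[25.3,-2.2,52.5],[0,0,0]],
    [28,[31.7,-2.7,58.1],[0,0,0]],
    [28,[38.5,-3.3,63],[0,0,0]],
    [28,[45.8,-3.9,67.3],[0,0,0]],
    [28,[51,-4.4,69.8],[0,0,0]],
    [28,[51,-4.4,69.8],[0,0,0]],
    [28,[51,-4.4,69.8],[0,0,0]],
    [28,[51,-4.4,69.8],[0,0,0]]
  ]
}}

```text
time_s: 4.95
eef_pos: [649.2, 295.5, 137.5]
ee_rot: [-0.0, 0.044, 0.999, 0.0]
force: [-2.2, 5.1, 3.0]
grip_width: 0.368
grip_force: 20.3
```

Request:
{"api": "apply_moves", "payload": {
  "targets": [
    [34,[0,0,0],[0,0,0]],
    [45,[0,0,0],[0,0,0]],
    [60,[0,0,0],[0,0,0]],
    [60,[0,0,0],[0,0,0]],
    [60,[0,0,20],[0,0,0]],
    [60,[0,0,50],[0,0,0]],
    [60,[0,0,90],[0,0,0]],
    [60,[0,-45,110],[0,0,0]],
    [60,[-10,-95,110],[0,0,0]],
    [60,[-30,-110,110],[0,0,0]],
    [60,[-60,-110,110],[0,0,0]],
    [60,[-60,-110,110],[0,0,0]],
    [60,[-60,-110,110],[0,0,0]]
  ]
}}

```text
time_s: 6.25
eef_pos: [589.4, 185.0, 247.7]
ee_rot: [0.0, 0.044, 0.999, -0.0]
force: [-0.1, 0.0, 0.1]
grip_width: 0.703
grip_force: 0.0
```

```bash
cat > look.py <<'E'
from h import *
import sys
so=np.array([641.5,166.0]);sy=np.radians(-4.87);R=np.array([[np.cos(sy),-np.sin(sy)],[np.sin(sy),np.cos(sy)]])
def tost(p): return (np.asarray(p)[:2]-so)@R
def lights(a,P):
    H,S,V,z,blue=masks(a,P)
    for k,p,r in blobs(blue,P,400):
        zt=np.percentile(p[:,2],90)
        t=p[p[:,2]>zt-8]  # top face only (housing)
        r=cv2.minAreaRect(t[:,:2].astype(np.float32)); (w,h),an=r[1],r[2]
        if w<h: an+=90
        an=(an+90)%180-90
        tailp=p[p[:,2]<zt-12]
        # lens: bright grey neighbours beyond ends
        d=np.array([np.cos(np.radians(an)),np.sin(np.radians(an))]); c=np.array(r[0])
        L=(P[...,:2]-c)@d; W=(P[...,:2]-c)@np.array([-d[1],d[0]])
        n=lambda s:int(((abs(s*L-45)<6)&(abs(W)<12)&(z>zt-12)).sum())
        v,u=np.nonzero(k)
        print("light px",u.mean().round(),v.mean().round(),"top c",np.round(r[0],1),"size",np.round(sorted(r[1]),1),"axis",round(an,1),"ztop",round(zt,1),"st",np.round(tost(c),1),"lens+/-",n(1),n(-1))
if __name__=="__main__":
    s=ctrl.sense();print("t",s["time_s"].__round__(2),s["eef_pos"].round(1),"psi",psi().round(2),"w",round(s["grip_width"],3),s["force"].round(1))
    a,P=cloud("wrist");np.savez("w.npz",a=a,P=P)
    lights(a,P)
    if len(sys.argv)>1: cv2.imwrite("pics/"+sys.argv[1],a)
    z=P[...,2];m=(z>120)&(z<175)&(abs(P[...,0]-652)<30)&(abs(P[...,1]-296)<25)
    if m.any(): print("bar",P[m].mean(0),np.percentile(z[m],[5,95]))
E
python3 look.py w2.png; python3 - <<'E'
from look import *
for n in("scene","side"):
    a,P=cloud(n);print(n);lights(*[a,P]) if 0 else None
    z=P[...,2];m=(z>115)&(z<175)&(abs(P[...,0]-652)<40)&(abs(P[...,1]-296)<25)
    if m.any(): print("bar",m.sum(),P[m].mean(0),np.percentile(z[m],[5,95]))
E
```

```text
t 6.25 [589.4 185.  247.7] psi 84.97 w 0.703 [-0.1  0.   0.1]
light px 291.0 21.0 top c [435.2 241.9] size [34.7 74.9] axis 89.3 ztop 36.3 st [-212.    58.2] lens+/- 277 0
light px 162.0 208.0 top c [627.9  62.7] size [35.5 72.5] axis 5.6 ztop 60.0 st [  -4.7 -104.1] lens+/- 0 224
light px 276.0 215.0 top c [648.8 204.6] size [35.8 72.9] axis -4.9 ztop 60.2 st [ 4.  39.1] lens+/- 0 341
bar [638.51019081 294.87477276 155.37234457] [148.98674821 158.72996385]
scene
bar 97 [649.93335629 292.13929285 143.88301264] [119.17770744 158.96125181]
side
bar 66 [648.68869675 291.83169187 143.8393286 ] [119.13928014 159.22892481]
```

View pics/w2.png

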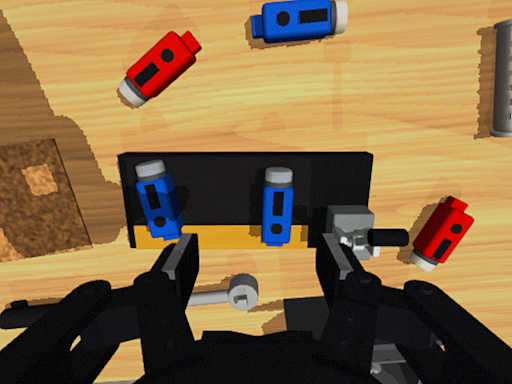

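Request:
{"api": "apply_moves", "payload": {
  "targets": [
    [60,[15,-45,0],[0,0,6]],
    [60,[30,-90,-20],[0,0,10.6]],
    [60,[38.5,-122.3,-50],[0,0,10.6]],
    [60,[38.5,-122.3,-90],[0,0,10.6]],
    [60,[38.5,-122.3,-125],[0,0,10.6]],
    [60,[38.5,-122.3,-155],[0,0,10.6]],
    [60,[38.5,-122.3,-180],[0,0,10.6]],
    [60,[38.5,-122.3,-200],[0,0,10.6]],
    [60,[38.5,-122.3,-212],[0,0,10.6]],
    [60,[38.5,-122.3,-216],[0,0,10.6]],
    [60,[38.5,-122.3,-216],[0,0,10.6]],
    [46,[38.5,-122.3,-216],[0,0,10.6]],
    [40,[38.5,-122.3,-216],[0,0,10.6]],
    [37,[38.5,-122.3,-216],[0,0,10.6]],
    [34,[38.5,-122.3,-216],[0,0,10.6]],
    [32,[38.5,-122.3,-216],[0,0,10.6]],
    [32,[38.5,-122.3,-216],[0,0,10.6]],
    [32,[38.5,-122.3,-216],[0,0,10.6]]
  ],
  "squeeze": 22
}}

```text
time_s: 8.2
eef_pos: [628.4, 62.7, 32.0]
ee_rot: [0.001, -0.049, 0.999, -0.0]
force: [-0.8, -1.1, 4.9]
grip_width: 0.418
grip_force: 23.6
```

Request:
{"api": "apply_moves", "payload": {
  "targets": [
    [32,[0,0,10],[0,0,0]],
    [32,[0,0,30],[0,0,0]],
    [32,[0,0,55],[0,0,0]],
    [32,[0,-25,60],[0,0,0]],
    [32,[-2,-60,60],[0,0,0]],
    [32,[-3,-100,60],[0,0,0]],
    [32,[-4,-140,60],[0,0,0]],
    [32,[-5,-175,60],[0,0,0]],
    [32,[-5,-198,55],[0,0,0]],
    [32,[-5,-198,35],[0,0,0]],
    [32,[-5,-198,15],[0,0,0]],
    [32,[-5,-198,0],[0,0,0]],
    [32,[-5,-198,-10],[0,0,0]],
    [32,[-5,-198,-15],[0,0,0]],
    [32,[-5,-198,-18],[0,0,0]],
    [32,[-5,-198,-19.5],[0,0,0]],
    [32,[-5,-198,-19.5],[0,0,0]],
    [32,[-5,-198,-19.5],[0,0,0]]
  ]
}}

```text
time_s: 10.0
eef_pos: [623.1, -135.3, 12.1]
ee_rot: [0.0, -0.049, 0.999, -0.0]
force: [-0.1, 0.5, -1.3]
grip_width: 0.412
grip_force: 22.8
```

Request:
{"api": "apply_moves", "payload": {
  "targets": [
    [32,[0,0,-0.7],[0,0,0]],
    [32,[0,0,-0.7],[0,0,0]],
    [38,[0,0,-0.7],[0,0,0]],
    [46,[0,0,-0.7],[0,0,0]],
    [60,[0,0,-0.7],[0,0,0]],
    [60,[0,0,-0.7],[0,0,0]],
    [60,[0,0,15],[0,0,0]],
    [60,[0,0,45],[0,0,0]],
    [60,[0,0,90],[0,0,0]],
    [60,[-5,30,130],[0,0,-5]],
    [60,[-10,70,160],[0,0,-10.6]],
    [60,[-15,115,190],[0,0,-10.6]],
    [60,[-20,160,210],[0,0,-10.6]],
    [60,[-23,205,225],[0,0,-10.6]],
    [60,[-23,250,236],[0,0,-10.6]],
    [60,[-23,285,236],[0,0,-10.6]],
    [60,[-23,285,236],[0,0,-10.6]],
    [60,[-23,285,236],[0,0,-10.6]]
  ]
}}

```text
time_s: 11.8
eef_pos: [599.6, 150.2, 248.4]
ee_rot: [0.0, 0.043, 0.999, -0.0]
force: [1.0, 0.2, 0.2]
grip_width: 0.702
grip_force: 0.0
```

```bash
python3 look.py
```

```text
t 11.8 [599.6 150.2 248.4] psi 85.04 w 0.702 [1.  0.2 0.2]
light px 319.0 15.0 top c [443.  241.5] size [24.1 76.6] axis 84.5 ztop 36.1 st [-204.2   58.4] lens+/- 195 0
light px 42.0 201.0 top c [ 623.1 -133.7] size [36.1 73.3] axis 5.2 ztop 39.9 st [   7.2 -300.2] lens+/- 0 214
light px 303.0 205.0 top c [648.9 204. ] size [36.4 72.2] axis -6.5 ztop 60.1 st [ 4.1 38.5] lens+/- 0 1902
bar [639.54667021 294.03380624 153.86560735] [144.60238603 158.63719701]
```

Request:
{"api": "apply_moves", "payload": {
  "targets": [
    [60,[30,35,0],[0,0,0]],
    [60,[49.3,54,-25],[0,0,-0.5]],
    [60,[49.3,54,-60],[0,0,-0.5]],
    [60,[49.3,54,-100],[0,0,-0.5]],
    [60,[49.3,54,-135],[0,0,-0.5]],
    [60,[49.3,54,-165],[0,0,-0.5]],
    [60,[49.3,54,-190],[0,0,-0.5]],
    [60,[49.3,54,-205],[0,0,-0.5]],
    [60,[49.3,54,-214],[0,0,-0.5]],
    [60,[49.3,54,-217],[0,0,-0.5]],
    [60,[49.3,54,-217],[0,0,-0.5]],
    [46,[49.3,54,-217],[0,0,-0.5]],
    [40,[49.3,54,-217],[0,0,-0.5]],
    [37,[49.3,54,-217],[0,0,-0.5]],
    [34,[49.3,54,-217],[0,0,-0.5]],
    [32,[49.3,54,-217],[0,0,-0.5]],
    [32,[49.3,54,-217],[0,0,-0.5]],
    [32,[49.3,54,-217],[0,0,-0.5]]
  ]
}}

```text
time_s: 13.65
eef_pos: [649.5, 203.9, 31.3]
ee_rot: [0.001, 0.048, 0.999, 0.0]
force: [-1.2, 0.4, 5.4]
grip_width: 0.419
grip_force: 22.8
```

Request:
{"api": "apply_moves", "payload": {
  "targets": [
    [32,[0,0,10],[0,0,0]],
    [32,[0,0,30],[0,0,0]],
    [32,[0,-10,55],[0,0,0]],
    [32,[0,-45,60],[0,0,0]],
    [32,[-4,-90,60],[0,0,3]],
    [32,[-8,-135,60],[0,0,6]],
    [32,[-10,-180,60],[0,0,9]],
    [32,[-14,-225,60],[0,0,10]],
    [32,[-16,-270,60],[0,0,10]],
    [32,[-18,-315,60],[0,0,10]],
    [32,[-20,-360,60],[0,0,10]],
    [32,[-20.5,-400,60],[0,0,10]],
    [32,[-20.5,-429,50],[0,0,10]],
    [32,[-20.5,-429,30],[0,0,10]],
    [32,[-20.5,-429,8],[0,0,10]],
    [32,[-20.5,-429,-8],[0,0,10]],
    [32,[-20.5,-429,-15],[0,0,10]],
    [32,[-20.5,-429,-18.5],[0,0,10]],
    [32,[-20.5,-429,-20],[0,0,10]],
    [32,[-20.5,-429,-20],[0,0,10]]
  ]
}}

```text
time_s: 15.65
eef_pos: [629.1, -225.3, 11.5]
ee_rot: [0.001, -0.039, 0.999, -0.0]
force: [-0.2, -0.3, -1.6]
grip_width: 0.42
grip_force: 22.2
```

Request:
{"api": "apply_moves", "payload": {
  "targets": [
    [32,[0,0,-0.6],[0,0,0]],
    [32,[0,0,-0.6],[0,0,0]],
    [38,[0,0,-0.6],[0,0,0]],
    [46,[0,0,-0.6],[0,0,0]],
    [60,[0,0,-0.6],[0,0,0]],
    [60,[0,0,-0.6],[0,0,0]],
    [60,[0,0,15],[0,0,0]],
    [60,[0,0,45],[0,0,0]],
    [60,[0,0,90],[0,0,0]],
    [60,[-30,5,125],[0,0,0]],
    [60,[-65,15,155],[0,0,0]],
    [60,[-100,25,180],[0,0,0]],
    [60,[-140,35,200],[0,0,0]],
    [60,[-170,35,220],[0,0,0]],
    [60,[-190,35,236],[0,0,0]],
    [60,[-190,35,236],[0,0,0]],
    [60,[-190,35,236],[0,0,0]]
  ]
}}

```text
time_s: 17.35
eef_pos: [438.8, -190.3, 247.4]
ee_rot: [0.001, -0.039, 0.999, -0.001]
force: [0.1, 0.7, -0.6]
grip_width: 0.704
grip_force: 0.0
```

```bash
python3 look.py w3.png
```

```text
t 17.35 [ 438.8 -190.3  247.4] psi 94.44 w 0.704 [ 0.1  0.7 -0.6]
light px 265.0 161.0 top c [ 438.9 -184.9] size [36.2 73.4] axis -71.3 ztop 36.1 st [-172.1 -366.8] lens+/- 467 4169
light px 222.0 296.0 top c [ 628.9 -224.2] size [34.6 72.4] axis 3.0 ztop 40.0 st [  20.5 -389.9] lens+/- 0 155
light px 286.0 297.0 top c [ 622.  -134.4] size [34.4 72.5] axis 5.4 ztop 40.1 st [   6.1 -300.9] lens+/- 0 151
```

View pics/w3.png

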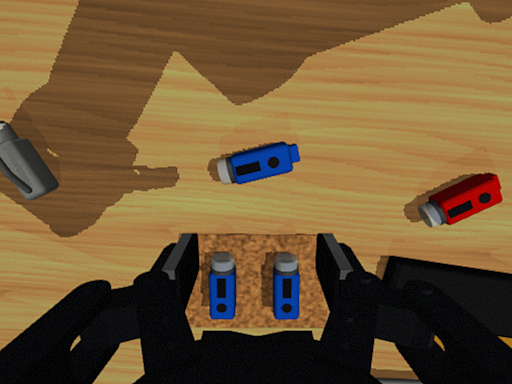

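Request:
{"api": "apply_moves", "payload": {
  "targets": [
    [60,[0,5.4,0],[0,0,-8.5]],
    [60,[0,5.4,-20],[0,0,-17]],
    [60,[0,5.4,-40],[0,0,-25.5]],
    [60,[0,5.4,-60],[0,0,-34]],
    [60,[0,5.4,-80],[0,0,-42.5]],
    [60,[0,5.4,-100],[0,0,-51]],
    [60,[0,5.4,-120],[0,0,-59.5]],
    [60,[0,5.4,-145],[0,0,-68]],
    [60,[0,5.4,-170],[0,0,-75.7]],
    [60,[0,5.4,-200],[0,0,-75.7]],
    [60,[0,5.4,-225],[0,0,-75.7]],
    [60,[0,5.4,-236],[0,0,-75.7]],
    [60,[0,5.4,-240],[0,0,-75.7]],
    [60,[0,5.4,-240],[0,0,-75.7]],
    [46,[0,5.4,-240],[0,0,-75.7]],
    [40,[0,5.4,-240],[0,0,-75.7]],
    [36,[0,5.4,-240],[0,0,-75.7]],
    [32,[0,5.4,-240],[0,0,-75.7]],
    [32,[0,5.4,-240],[0,0,-75.7]],
    [32,[0,5.4,-240],[0,0,-75.7]]
  ]
}}

```text
time_s: 19.4
eef_pos: [439.2, -185.1, 7.4]
ee_rot: [0.001, 0.582, 0.813, 0.0]
force: [0.3, 1.2, 7.0]
grip_width: 0.421
grip_force: 22.6
```

Request:
{"api": "apply_moves", "payload": {
  "targets": [
    [32,[0,0,15],[0,0,0]],
    [32,[0,0,40],[0,0,-4]],
    [32,[0,0,70],[0,0,-12]],
    [32,[10,15,85],[0,0,-20]],
    [32,[25,35,85],[0,0,-28]],
    [32,[40,55,85],[0,0,-36]],
    [32,[60,75,85],[0,0,-44]],
    [32,[80,95,85],[0,0,-52]],
    [32,[100,115,85],[0,0,-60]],
    [32,[115,135,85],[0,0,-68]],
    [32,[130,155,85],[0,0,-76]],
    [32,[145,175,85],[0,0,-84]],
    [32,[160,195,85],[0,0,-92]],
    [32,[175,215,85],[0,0,-100]],
    [32,[190,230,85],[0,0,-107]],
    [32,[200.9,240.8,85],[0,0,-113.6]],
    [32,[200.9,240.8,70],[0,0,-113.6]],
    [32,[200.9,240.8,55],[0,0,-113.6]],
    [32,[200.9,240.8,45],[0,0,-113.6]],
    [32,[200.9,240.8,45],[0,0,-113.6]]
  ]
}}

```text
time_s: 21.4
eef_pos: [638.0, 55.4, 49.2]
ee_rot: [-0.0, 0.999, -0.042, -0.002]
force: [-0.2, 0.4, -0.9]
grip_width: 0.419
grip_force: 22.6
```

```bash
python3 look.py w4.png
```

```text
t 21.4 [638.   55.4  49.2] psi -94.8 w 0.419 [-0.2  0.4 -0.9]
light px 257.0 239.0 top c [639.4  56. ] size [36.2 69.9] axis -4.7 ztop 77.7 st [   7.2 -109.8] lens+/- 0 0
```

View pics/w4.png

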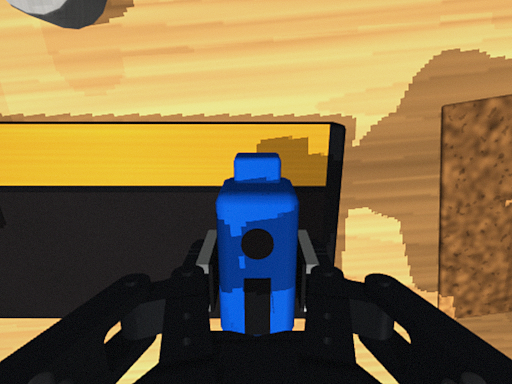

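Request:
{"api": "apply_moves", "payload": {
  "targets": [
    [32,[0,0,0],[0,0,0]],
    [32,[0,0,-5],[0,0,0]],
    [32,[0,0,-10],[0,0,0]],
    [32,[0,0,-15],[0,0,0]],
    [32,[0,0,-17],[0,0,0]],
    [32,[0,0,-17],[0,0,0]],
    [32,[0,0,-17],[0,0,0]]
  ]
}}

```text
time_s: 22.15
eef_pos: [639.6, 56.0, 34.6]
ee_rot: [-0.0, 0.999, -0.042, 0.0]
force: [-0.2, -0.2, -1.6]
grip_width: 0.417
grip_force: 22.6
```

Request:
{"api": "apply_moves", "payload": {
  "targets": [
    [32,[0,0,-1.5],[0,0,0]],
    [32,[0,0,-3],[0,0,0]],
    [32,[0,0,-3.6],[0,0,0]],
    [32,[0,0,-3.6],[0,0,0]],
    [38,[0,0,-3.6],[0,0,0]],
    [46,[0,0,-3.6],[0,0,0]],
    [56,[0,0,-3.6],[0,0,0]],
    [56,[0,0,-3.6],[0,0,0]],
    [56,[0,0,12],[0,0,0]],
    [60,[0,0,40],[0,0,0]],
    [60,[0,0,80],[0,0,0]],
    [60,[-20,25,120],[0,0,8]],
    [60,[-45,55,150],[0,0,16]],
    [60,[-75,85,180],[0,0,24]],
    [60,[-105,115,205],[0,0,32]],
    [60,[-135,145,215],[0,0,40]],
    [60,[-160,170,215],[0,0,48]],
    [60,[-180,184,215],[0,0,56]],
    [60,[-200,184,215],[0,0,64]],
    [60,[-203,184,215],[0,0,72]]
  ]
}}

```text
time_s: 24.15
eef_pos: [434.8, 240.6, 251.1]
ee_rot: [0.0, 0.831, 0.556, 0.001]
force: [1.2, -0.3, 0.5]
grip_width: 0.7
grip_force: 0.0
```

Request:
{"api": "apply_moves", "payload": {
  "targets": [
    [60,[0,0,0],[0,0,8]],
    [60,[0,0,0],[0,0,16]],
    [60,[0,0,0],[0,0,23]],
    [60,[0,0,0],[0,0,23]],
    [60,[0,0,0],[0,0,23]]
  ]
}}

```text
time_s: 24.65
eef_pos: [436.5, 240.0, 250.3]
ee_rot: [0.0, 0.707, 0.707, 0.0]
force: [-0.3, 0.0, -1.1]
grip_width: 0.702
grip_force: 0.0
```

```bash
python3 look.py w5.png
```

```text
t 24.65 [436.5 240.  250.3] psi -0.01 w 0.702 [-0.3  0.  -1.1]
light px 256.0 163.0 top c [434.8 242.9] size [34.4 72.2] axis 89.2 ztop 36.3 st [-212.4   59.1] lens+/- 211 0
bar [635.00192522 295.02965304 150.82042385] [128.68565171 156.86405908]
```

View pics/w5.png

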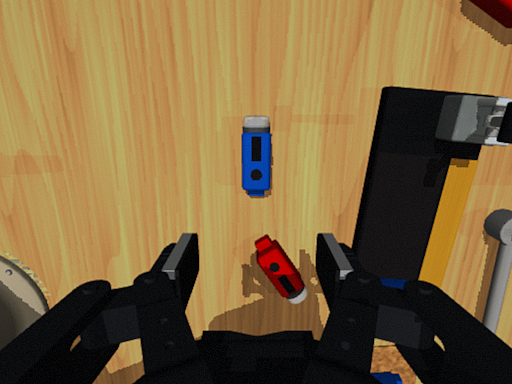

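Flat A is at (256,160), lens towards the top (+y). I'll grasp it.

Request:
{"api": "apply_moves", "payload": {
  "targets": [
    [60,[-1.7,2.9,-30],[0,0,-0.8]],
    [60,[-1.7,2.9,-70],[0,0,-0.8]],
    [60,[-1.7,2.9,-110],[0,0,-0.8]],
    [60,[-1.7,2.9,-150],[0,0,-0.8]],
    [60,[-1.7,2.9,-185],[0,0,-0.8]],
    [60,[-1.7,2.9,-210],[0,0,-0.8]],
    [60,[-1.7,2.9,-230],[0,0,-0.8]],
    [60,[-1.7,2.9,-240],[0,0,-0.8]],
    [60,[-1.7,2.9,-243],[0,0,-0.8]],
    [60,[-1.7,2.9,-243],[0,0,-0.8]],
    [46,[-1.7,2.9,-243],[0,0,-0.8]],
    [40,[-1.7,2.9,-243],[0,0,-0.8]],
    [36,[-1.7,2.9,-243],[0,0,-0.8]],
    [32,[-1.7,2.9,-243],[0,0,-0.8]],
    [32,[-1.7,2.9,-243],[0,0,-0.8]],
    [32,[-1.7,2.9,-243],[0,0,-0.8]]
  ]
}}

```text
time_s: 26.3
eef_pos: [435.3, 243.1, 7.4]
ee_rot: [0.0, 0.711, 0.703, 0.001]
force: [-1.6, -0.1, 5.7]
grip_width: 0.416
grip_force: 22.6
```

Request:
{"api": "apply_moves", "payload": {
  "targets": [
    [32,[0,0,15],[0,0,0]],
    [32,[0,0,40],[0,0,5]],
    [32,[0,0,70],[0,0,13]],
    [32,[15,-10,85],[0,0,21]],
    [32,[40,-20,85],[0,0,29]],
    [32,[65,-35,85],[0,0,37]],
    [32,[90,-50,85],[0,0,45]],
    [32,[115,-65,85],[0,0,53]],
    [32,[140,-80,85],[0,0,61]],
    [32,[165,-90,85],[0,0,69]],
    [32,[185,-100,85],[0,0,77]],
    [32,[200,-108,85],[0,0,83]],
    [32,[211.3,-111.7,80],[0,0,85.9]],
    [32,[211.3,-111.7,65],[0,0,85.9]],
    [32,[211.3,-111.7,50],[0,0,85.9]],
    [32,[211.3,-111.7,38],[0,0,85.9]],
    [32,[211.3,-111.7,30],[0,0,85.9]],
    [32,[211.3,-111.7,27],[0,0,85.9]],
    [32,[211.3,-111.7,27],[0,0,85.9]],
    [32,[211.3,-111.7,27],[0,0,85.9]]
  ]
}}

```text
time_s: 28.3
eef_pos: [646.4, 131.3, 34.2]
ee_rot: [0.0, 0.041, 0.999, 0.0]
force: [0.3, -0.2, -1.5]
grip_width: 0.419
grip_force: 22.6
```

```bash
python3 look.py
```

```text
t 28.3 [646.4 131.3  34.2] psi 85.27 w 0.419 [ 0.3 -0.2 -1.5]
light px 101.0 236.0 top c [634.3  67. ] size [54.2 64.5] axis -5.1 ztop 60.0 st [  1.2 -99.2] lens+/- 12 1504
light px 257.0 263.0 top c [645.1 132.3] size [36.4 69.3] axis -4.0 ztop 62.8 st [  6.4 -33.2] lens+/- 0 1716
```

Held square; lower 3 mm, release, and withdraw to look.

Request:
{"api": "apply_moves", "payload": {
  "targets": [
    [32,[0,0,-1.5],[0,0,0]],
    [32,[0,0,-3],[0,0,0]],
    [32,[0,0,-3.3],[0,0,0]],
    [32,[0,0,-3.3],[0,0,0]],
    [38,[0,0,-3.3],[0,0,0]],
    [46,[0,0,-3.3],[0,0,0]],
    [56,[0,0,-3.3],[0,0,0]],
    [56,[0,0,-3.3],[0,0,0]],
    [56,[0,0,12],[0,0,0]],
    [60,[0,0,40],[0,0,0]],
    [60,[0,0,80],[0,0,0]],
    [60,[-10,0,120],[0,0,0]],
    [60,[-35,-10,160],[0,0,0]],
    [60,[-60,-20,200],[0,0,0]],
    [60,[-60,-30,235],[0,0,0]],
    [60,[-60,-30,260],[0,0,0]],
    [60,[-60,-30,260],[0,0,0]],
    [60,[-60,-30,260],[0,0,0]]
  ]
}}

```text
time_s: 30.15
eef_pos: [586.0, 101.3, 294.2]
ee_rot: [0.0, 0.041, 0.999, 0.0]
force: [0.5, 0.1, 0.1]
grip_width: 0.703
grip_force: 0.0
```

```bash
python3 look.py w6.png; python3 - <<'E'
from look import *
for n in("scene","side"):
    a,P=cloud(n);H,S,V,z,blue=masks(a,P)
    for k,p,r in blobs(blue,P,25): print(n,len(p),p.mean(0).round(0))
    if n=="scene": cv2.imwrite("pics/s6.png",a)
E
```

```text
t 30.15 [586.  101.3 294.2] psi 85.27 w 0.703 [0.5 0.1 0.1]
light px 98.0 197.0 top c [ 622.8 -133.5] size [35.1 73. ] axis 6.2 ztop 40.1 st [   6.8 -300. ] lens+/- 0 156
light px 228.0 201.0 top c [637.3  56.7] size [35.5 72.3] axis -4.7 ztop 60.2 st [   5.1 -109.3] lens+/- 0 1229
light px 282.0 203.0 top c [646.3 131.5] size [36.  72.8] axis -4.2 ztop 60.2 st [  7.7 -33.9] lens+/- 0 285
light px 39.0 205.0 top c [ 629.8 -223.5] size [35.6 73.8] axis 3.3 ztop 40.0 st [  21.5 -389.1] lens+/- 0 158
bar [640.07902581 293.68710041 153.0673357 ] [126.79332398 158.64622245]
scene 230 [659. 128.  53.]
scene 236 [649.  53.  53.]
scene 208 [ 637. -137.   34.]
scene 226 [ 642. -227.   34.]
side 326 [652. 126.  48.]
side 351 [643.  51.  49.]
side 312 [ 633. -143.   31.]
side 349 [ 640. -232.   32.]
```

View pics/w6.png

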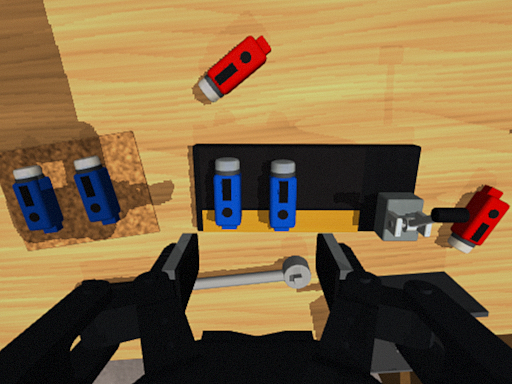

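View pics/s6.png

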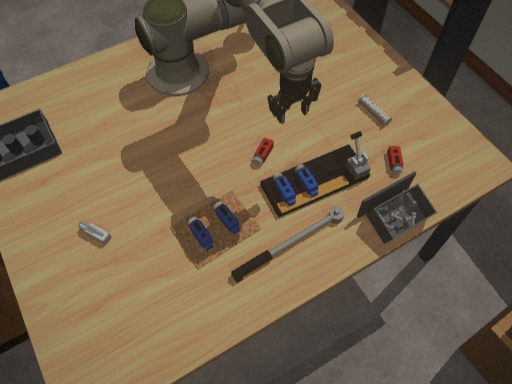

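All four lights are in place: on the deck at (228,200) and (282,200), lens to front with tails on brass, and on the mat at (38,203) and (97,190). Now I re-pinch the raised bar.

Request:
{"api": "apply_moves", "payload": {
  "targets": [
    [60,[15,45,0],[0,0,0]],
    [60,[30,90,0],[0,0,0]],
    [60,[45,135,0],[0,0,0]],
    [60,[60,175,0],[0,0,0]],
    [60,[63.2,194.2,-20],[0,0,-0.3]],
    [60,[63.2,194.2,-50],[0,0,-0.3]],
    [60,[63.2,194.2,-85],[0,0,-0.3]],
    [60,[63.2,194.2,-115],[0,0,-0.3]],
    [60,[63.2,194.2,-140],[0,0,-0.3]],
    [60,[63.2,194.2,-153],[0,0,-0.3]],
    [60,[63.2,194.2,-156.7],[0,0,-0.3]],
    [60,[63.2,194.2,-156.7],[0,0,-0.3]],
    [40,[63.2,194.2,-156.7],[0,0,-0.3]],
    [36,[63.2,194.2,-156.7],[0,0,-0.3]],
    [33,[63.2,194.2,-156.7],[0,0,-0.3]],
    [28,[63.2,194.2,-156.7],[0,0,-0.3]],
    [28,[63.2,194.2,-156.7],[0,0,-0.3]],
    [28,[63.2,194.2,-156.7],[0,0,-0.3]]
  ],
  "squeeze": 20
}}

```text
time_s: 32.1
eef_pos: [649.6, 295.6, 137.8]
ee_rot: [0.001, 0.044, 0.999, 0.0]
force: [-0.2, 0.0, 6.0]
grip_width: 0.367
grip_force: 21.6
```

Request:
{"api": "apply_moves", "payload": {
  "targets": [
    [28,[-5.4,0.5,-2.5],[0,0,0]],
    [28,[-12.7,1.1,-6.8],[0,0,0]],
    [28,[-19.5,1.7,-11.7],[0,0,0]],
    [28,[-26,2.2,-17.3],[0,0,0]],
    [28,[-31.7,2.7,-23.5],[0,0,0]],
    [28,[-36.9,3.1,-30.3],[0,0,0]],
    [28,[-41.2,3.5,-37.5],[0,0,0]],
    [28,[-45,3.8,-45.2],[0,0,0]],
    [28,[-47.8,4.1,-53.2],[0,0,0]],
    [28,[-50,4.3,-61.4],[0,0,0]],
    [28,[-51.2,4.4,-69.8],[0,0,0]],
    [28,[-51.6,4.4,-75],[0,0,0]],
    [28,[-51.6,4.4,-78],[0,0,0]],
    [28,[-51.6,4.4,-78.5],[0,0,0]],
    [28,[-51.6,4.4,-78.5],[0,0,0]],
    [28,[-51.6,4.4,-78.5],[0,0,0]]
  ]
}}

```text
time_s: 33.7
eef_pos: [597.6, 300.1, 61.1]
ee_rot: [0.0, 0.044, 0.999, 0.0]
force: [-9.6, -1.5, 23.8]
grip_width: 0.363
grip_force: 27.0
```

Request:
{"api": "apply_moves", "payload": {
  "targets": [
    [34,[0,0,0],[0,0,0]],
    [45,[0,0,0],[0,0,0]],
    [60,[0,0,0],[0,0,0]],
    [60,[0,0,0],[0,0,0]],
    [60,[0,0,20],[0,0,0]],
    [60,[0,0,50],[0,0,0]],
    [60,[0,0,90],[0,0,0]],
    [60,[0,-40,130],[0,0,0]],
    [60,[-5,-80,170],[0,0,0]],
    [60,[-10,-120,210],[0,0,0]],
    [60,[-12,-150,230],[0,0,0]],
    [60,[-12,-150,230],[0,0,0]],
    [60,[-12,-150,230],[0,0,0]],
    [60,[-12,-150,230],[0,0,0]]
  ]
}}

```text
time_s: 35.1
eef_pos: [585.4, 150.6, 286.8]
ee_rot: [-0.001, 0.044, 0.999, 0.0]
force: [0.3, -0.5, -0.0]
grip_width: 0.706
grip_force: 0.0
```

```bash
python3 look.py w7.png; python3 - <<'E'
from look import *
P=np.load("w.npz")['P'];z=P[...,2];X,Y=P[...,0],P[...,1]
m=(z>60)&(z<110)&(abs(X-598)<12)&(abs(Y-300)<22);print("bar",m.sum(),P[m].mean(0),np.percentile(z[m],[50,98]))
E
```

```text
t 35.1 [585.4 150.6 286.8] psi 85.01 w 0.706 [ 0.3 -0.5 -0. ]
light px 78.0 198.0 top c [ 616.3 -107.4] size [34.8 73.3] axis -0.1 ztop 40.0 st [  -1.9 -274.6] lens+/- 0 165
light px 192.0 206.0 top c [637.3  56.8] size [35.4 71.9] axis -4.8 ztop 60.2 st [   5.1 -109.1] lens+/- 0 175
light px 247.0 209.0 top c [646.5 131.4] size [34.8 71.9] axis -4.9 ztop 60.2 st [  7.9 -34.1] lens+/- 0 169
light px 10.0 218.0 top c [ 632.6 -208.1] size [20.8 73. ] axis -14.4 ztop 39.4 st [  22.9 -373.5] lens+/- 0 0
bar 424 [597.26029724 298.26594225  81.61246248] [82.44202573 84.9851855 ]
```

View pics/w7.png

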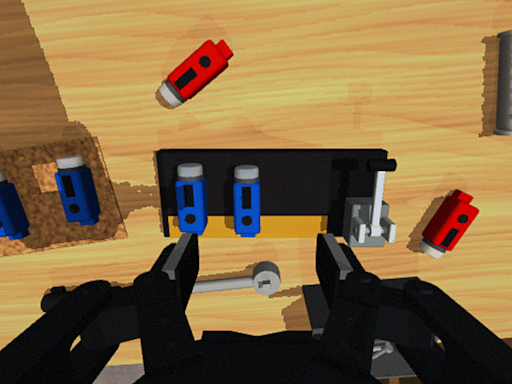

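Lever down at (380,165). The charged light at (78,198) was knocked about 27 mm but is still flat and inside the mat. I'll check the other one with the fixed cameras, then hand in.

```bash
python3 - <<'E'
from look import *
ok=[]
for n in("scene","side"):
    a,P=cloud(n);H,S,V,z,blue=masks(a,P)
    for k,p,r in blobs(blue,P,25): print(n,len(p),p.mean(0).round(0)); ok.append(p.mean(0))
c2=[p for p in ok if np.hypot(p[0]-640,p[1]+229)<12]
print(len(ok),len(c2))
if len(ok)==8 and len(c2)==2: print(ctrl.finish_job())
E
```

```text
scene 234 [659. 128.  53.]
scene 233 [650.  53.  53.]
scene 217 [ 628. -113.   34.]
scene 242 [ 641. -228.   34.]
side 327 [652. 126.  48.]
side 346 [643.  51.  49.]
side 302 [ 626. -118.   31.]
side 365 [ 639. -232.   32.]
8 2
the job is handed in; nothing more can be done
None
```

I handed the job in at about 35 s on the robot's clock: the lever was raised and pushed back down, both charged lights are on the mat, and both flat lights are square on the deck, tails on the brass strip. One charged light was knocked about 27 mm late on but still lies flat within the mat's limits, so I left it, and no verdict came back.

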